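# Dispense one wooden plug and slide it onto the gluing pad

## Robot

A 7-joint arm with a two-finger parallel gripper is mounted at the origin on the work surface. World frame = base frame: x ahead of the robot, y to its left, z up, the work surface at z = 0. Lengths are in m, angles in rad, forces in N, time in s.
With the tool pointing down it reaches from about 0.4 to 0.85 m from the base axis. Payload 10.4 kg.
Tool frame: the origin (TCP) lies between the finger pads; the fingertips stand 14 mm ahead of it and the grasp point (between the pads) lies 5 mm behind it; z points along the fingers, y is the direction in which the jaws open and shut (so a half turn about z gives the same grasp; the last joint's range is limited). The gripper opens to 87 mm and grips with 3 to 60 N. Pads are 19 mm wide; open, the fingers measure 117 mm over their backs; the gripper's body (75 mm by 190 mm) begins 51 mm behind the grasp point.
Start: joints at [1.296, 0.332, -0.065, 1.46, 0.022, 1.35, -0.088], TCP at [0.156, -0.605, 0.237] pointing down, gripper open.
Joint ranges: [-2.6, 2.6], [-0.5, 2.12], [-1.47, 1.34], [0.16, 2.42], [-1.27, 4.41], [0.06, 2.06], [-2.6, 2.6]. Speed limits (rad/s): [2.22, 2.22, 2.79, 2.79, 3.14, 3.14, 3.14].

## Interface

Orientations are given as a unit quaternion [x, y, z, w].
In Python, from bench import readout, camera, calibration, order gives the robot as it stands.
- The arm moves only by the tool apply_moves, never from a script. Its argument "deltas" is a list of rows, each an object with "translation": the shift along the world's x, y, z in m, a list of three; "turn": the turn, a rotation vector about the world's x, y, z in rad, a list of three; "hand": the finger opening in m, from 0 to 0.087. A call has 1 to 5 rows; each row shifts and turns the pose as measured when the row begins; what a row does not reach is not made up. A row lasts 1/10 s, in which the tool goes at most 50 mm and 8.59 degrees, less where a joint would pass 70% of its speed; a pose out of reach is approached as far as the arm can. A call with a gripper value outside its range is refused whole. The fingers move at their own pace and stop on an object; "newtons" is the grip in N (left out, the last holds). Time passes only in rows, so rows that do not move let the fingers close. It gives the time, the measured TCP pose, the force and the opening at its end, in the units of the state.
- readout.read_state(): the state, without advancing time (a new reading comes with each control period).
- camera(name): name is "scene" or "top"; returns the picture (480x640x3 uint8, red, green, blue); there is no depth.
- calibration(name): a dict with "fx", "fy", "cx", "cy" (pixels), "extrinsics" (4x4, takes a point from world to camera coordinates). Camera axes: x right, y down, z forward; pixel columns grow to the right and rows downward; lengths in m; the calibration is good to about 2 mm. A picture is of the moment at which its call begins. calibration takes no time and is no camera call.
- order.close_job(): hands the job in, once; it reports no verdict.
The state is a dict: "time": time; "joint_positions": joint angles; "joint_vel": joint speeds; "joint_torque": joint torques, N m; "ee_pos": TCP position; "eef_rot": TCP orientation; "ft_force": force on the tool from outside, world axes, zero at the start; "torque": the same for the moment, N m; "width": finger opening in m.
Only numpy, scipy, OpenCV 4.12 (cv2) and the standard library are available. Lean on these libraries where they do the work, as an engineer would, in place of code of your own. Each camera call takes 0.05 s, during which the arm holds its last target. There are 200 camera calls.

## Task

Press the plunger of the plug dispenser all the way down once and let it come back up, so that a single wooden plug comes out of the mouth. Then nudge that plug aside along the bench until it lies wholly on the square pad, pushing it gently with the fingers and never pinching or lifting it. Let no second plug come out, and leave the glue bottle, the tin and the screwdriver alone.

Things in the scene. Friction and masses are not known exactly. Their poses are not given: they have to be found in the camera images.
- dispenser: Plywood dispenser fixed to the bench: x from -118 to +28 mm, 64 mm wide, thin feet out to y = 51 mm each side at x -85. Origin on the bench under the magazine's axis; z up; +x is the way the plug comes out. Magazine: bore 48 mm square, open at the top, walls 62 mm high, four plugs stacked in it. Behind it a housing 45 mm high carries the plunger.
- mouth (a point): Middle of the mouth at bench level: a slot 17 mm high in the front face, 28 mm ahead of the dispenser's origin. A full press drives a flat pusher 17 mm out of it, leaving the bottom plug on the bench centred about 40 mm ahead of this point (up to 25 mm farther if pressed fast). The pusher goes back in as the plunger rises, and the stack drops for the next press.
- plunger_top (a point): Centre of the flat top of the black round plunger button, 40 mm in diameter, 72 mm behind the dispenser's origin (its -x), 85 mm above the bench when up and 60 mm when fully down. Pressed straight down.
- plunger (a joint): Plunger travel in m: 0 up, 0.025 fully down. Spring: about 3 N at the start to 7 N at the bottom, a little more when moving fast (damped, 25 N s/m) ; it rises by itself when let go.
- plug0_center (a point): Centre (half-way up, 7 mm above the bench) of the bottom plug in the magazine, the one that comes out: plain wooden disc 44 mm in diameter, 14 mm thick, about 20 g.
- plug1_center (a point): Centre of the second (from below) plug in the stack, same size; it stays in the magazine.
- plug2_center (a point): Centre of the third plug in the stack, same size; it stays in the magazine.
- plug3_center (a point): Centre of the fourth, top plug in the stack, same size; it stays in the magazine.
- square_pad: Square pad of dark rubber, 100 x 100 mm, let flush into the bench (no step) on one side of the mouth, left or right. Origin at its centre on the bench, x and y along its edges.
- round_pad: Round pad of the same rubber, 100 mm in diameter, also flush, on the other side of the mouth; not the target. Origin at its centre.
- glue: Plain white glue bottle, 56 mm in diameter, 130 mm high, standing loose; origin under its centre. Bystander.
- tin: Plain metal tin, 70 mm in diameter, 80 mm high, standing loose; origin under its centre. Bystander.
- driver: Screwdriver lying loose on the bench to the left of the work, along its own x (handle at -x); bystander.

How it is judged:
On the way, in this order (a step that is already met when the one before it is completed fails the run):
1. the plunger is pressed fully down and the bottom plug is driven out of the mouth (value of joint plunger above 0.022 m and x of plug0_center in the frame of dispenser above 0.055 m).
2. the plunger is back up, with one plug out on the bench (value of joint plunger below 0.004 m and x of plug0_center in the frame of dispenser above 0.05 m), for 0.1 s.
At the end, for the whole second after the job is handed in: The plug lies flat and at rest on the bench, wholly on the square pad (its centre within 29 mm of the pad's centre along both edges), the plunger is up, and the other three plugs are in the magazine (x of plug0_center in the frame of square_pad between -0.029 and 0.029 m and y of plug0_center in the frame of square_pad between -0.029 and 0.029 m and height (world z) of plug0_center below 0.01 m and angle between plug0_center's own z axis and vertical below 0.1 rad and linear speed of plug0 below 0.01 m/s and value of joint plunger below 0.004 m and horizontal distance between each of plug1_center, plug2_center, plug3_center and dispenser below 0.012 m); the robot touches nothing.
It fails at once if the plug is lifted off the bench (height (world z) of plug0_center above 0.02 m).
It fails at once if the plug is pinched or pressed hard (over 15 N) (contact force between plug0 and the fingers above 15 N).
It fails at once if a second plug comes out (horizontal distance between any of plug1_center, plug2_center, plug3_center and dispenser above 0.015 m).
It fails at once if a bystander is disturbed (distance of any of glue, tin, driver from where it was at the start of the episode above 0.02 m).
It also fails if it takes over 48 s, if anything falls off the work surface, if the arm or the gripper's body presses on something with over 40 N, if the wrist force passes 120 N, or if a joint passes its speed limit or range.

## Working session

There is one attempt and no reset: what is moved stays moved. The work goes in short steps, Python scripts to look and compute and a tool call to move; the robot and the scene stay as the last step left them, time stands still between calls to the robot, and variables do not carry over. Pictures are saved under pics/ and viewed, about 8 in all and at most 12, crops included, and the job is handed in when it is done.

Besides the shell and the picture viewer there is one more tool, called after ">>>" as name([rows], argument=value, ...), one row to a line, values as JSON. apply_moves: Moves the arm, as the interface text tells. Its arguments: {"type":"object","properties":{"deltas":{"type":"array","items":{"type":"object","properties":{"translation":{"type":"array","items":{"type":"number"}},"turn":{"type":"array","items":{"type":"number"}},"hand":{"type":"number"}}}},"newtons":{"type":"number"}},"required":["deltas"]}

```bash
mkdir -p pics; ls; cat > h.py <<'E'
import numpy as np, cv2
from bench import readout, camera, calibration, order
def snap(name,fn):
    im=camera(name); cv2.imwrite('pics/'+fn,im[:,:,::-1]); return im
def ray(name,u,v,z):
    c=calibration(name); E=np.array(c['extrinsics']); R,t=E[:3,:3],E[:3,3]
    o=-R.T@t; d=R.T@np.array([(u-c['cx'])/c['fx'],(v-c['cy'])/c['fy'],1])
    return o+d*(z-o[2])/d[2]
def proj(name,p):
    c=calibration(name); E=np.array(c['extrinsics']); q=E[:3,:3]@np.array(p)+E[:3,3]
    return q[0]/q[2]*c['fx']+c['cx'],q[1]/q[2]*c['fy']+c['cy']
E
python3 - <<'E'
from h import *
snap('top','t0.png'); snap('scene','s0.png')
s=readout.read_state(); print(s['time'],s['ee_pos'],s['eef_rot'],s['ft_force'])
for n in('top','scene'):
    E=np.array(calibration(n)['extrinsics']); print(n,-E[:3,:3].T@E[:3,3],E[:3,:3].round(2).tolist())
E
```

```text
pics
0.1 [ 0.15560956 -0.60496578  0.23583716] [ 9.92084561e-01  1.25569942e-01 -1.20281119e-04 -6.31468517e-04] [-0.1321368  -0.05622683  0.0419896 ]
top [ 0.29351618 -0.00963119  1.132262  ] [[-0.01, -1.0, -0.01], [-0.98, 0.01, -0.18], [0.18, 0.01, -0.98]]
scene [ 1.16323404 -0.2075533   0.98877391] [[0.32, 0.95, -0.01], [0.75, -0.26, -0.6], [-0.57, 0.19, -0.8]]
```

View pics/t0.png

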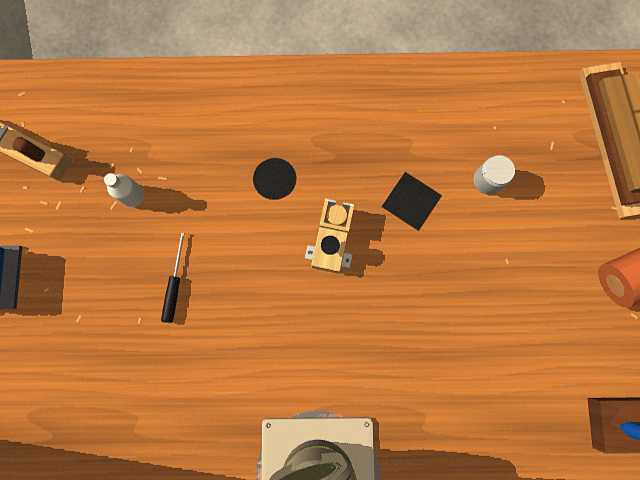

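View pics/s0.png

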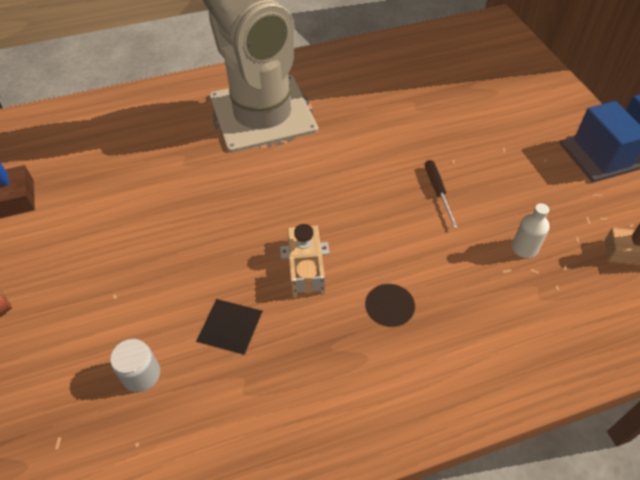

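Top view: plunger button at about (330,245), magazine at (337,214), with the mouth facing image up (+x). The square pad is at (412,201), the round pad at (275,178), the tin at (495,174), the glue at (124,188) and the driver at (175,280). The arm is out of view. Next I'll measure these points.

```bash
python3 - <<'E'
from h import *
for n,f in(('top','t0.png'),('scene','s0.png')):
    im=cv2.imread('pics/'+f); m=(im.max(2)<50).astype(np.uint8)
    cs,_=cv2.findContours(m,cv2.RETR_EXTERNAL,cv2.CHAIN_APPROX_NONE)
    for c in cs:
        a=cv2.contourArea(c)
        if a<100 or a>5000: continue
        M=cv2.moments(c); u,v=M['m10']/a,M['m01']/a
        if not 120<v<360: continue
        print(n,a,round(u,1),round(v,1),'z0',ray(n,u,v,0)[:2].round(4),'z85',ray(n,u,v,.085)[:2].round(4))
        if a>800:
            b=cv2.boxPoints(cv2.minAreaRect(c)) if n=='top' else cv2.approxPolyDP(c,6,True)[:,0]
            if len(b)==4:
                w=np.array([ray(n,*p,0)[:2] for p in b.astype(float)]); print(w.round(4).tolist(),np.linalg.norm(w-np.roll(w,1,0),axis=1).round(4), np.degrees(np.arctan2(*(w[1]-w[0])[::-1])).round(1))
im=cv2.imread('pics/t0.png')[180:290,280:400]
cv2.imwrite('pics/c.png',cv2.resize(im,None,fx=5,fy=5,interpolation=cv2.INTER_CUBIC))
E
```

```text
top 267.5 172.4 300.1 z0 [0.3644 0.3149] z85 [0.3591 0.2905]
top 120.0 17.3 276.8 z0 [0.4205 0.6637] z85 [0.411  0.6132]
top 234.0 329.7 244.6 z0 [ 0.4832 -0.0338] z85 [ 0.469 -0.032]
top 1722.0 411.4 200.7 z0 [ 0.5817 -0.221 ] z85 [ 0.5601 -0.2051]
[[0.5709, -0.1528], [0.6523, -0.2079], [0.594, -0.2889], [0.5141, -0.2333]] [0.0986 0.0982 0.0998 0.0973] -34.1
top 1291.5 274.3 178.3 z0 [0.6395 0.0909] z85 [0.6135 0.0833]
[[0.6401, 0.157], [0.7089, 0.0904], [0.6392, 0.0248], [0.5717, 0.0913]] [0.0948 0.0958 0.0958 0.0947] -44.0
top 224.5 33.3 151.8 z0 [0.7125 0.6534] z85 [0.6811 0.6036]
scene 338.0 223.8 342.1 z0 [ 0.6143 -0.2393] z85 [ 0.6615 -0.2366]
```

View pics/c.png

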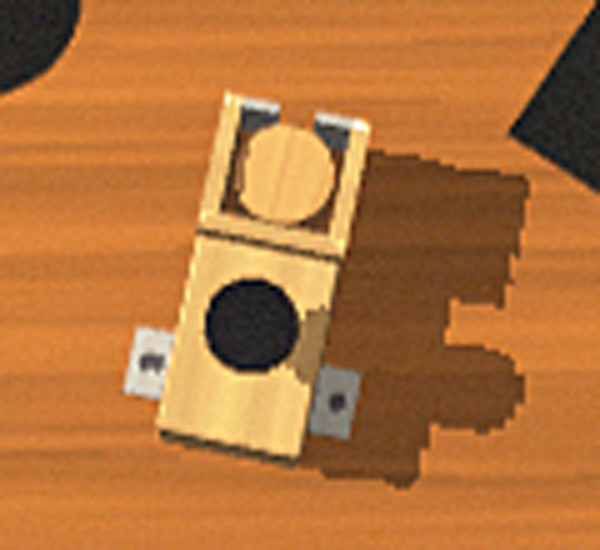

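The crop shows the button at crop (252,325), the top plug at crop (289,174), and the feet screws at crop (150,362) and (337,402). I'll use these to work out the dispenser's axis.

```bash
python3 - <<'E'
from h import *
f=lambda x,y,z:ray('top',280+(x+.5)/5-.5,180+(y+.5)/5-.5,z)[:2]
P=f(252,325,.085);Q=f(289,174,.056);a,b=f(150,362,.003),f(337,402,.003)
print('plunger',P,'plug3',Q,np.linalg.norm(Q-P),'feet',a,b,np.linalg.norm(a-b))
d=Q-P;print('yaw axis',np.degrees(np.arctan2(d[1],d[0])));e=a-b;print('yaw feet',np.degrees(np.arctan2(e[1],e[0]))-90)
e=f(228,95,.062)-f(370,122,.062);print('front w',np.linalg.norm(e),np.degrees(np.arctan2(e[1],e[0]))-90)
y=np.arctan2(d[1],d[0]);u=np.array([np.cos(y),np.sin(y)])
for k in (0,.072,.1,.14,.165): print(k,(P+k*u).round(4))
q=readout.read_state()['eef_rot']
from scipy.spatial.transform import Rotation as R
print(R.from_quat(q).as_matrix().round(3))
E
```

```text
plunger [ 0.46903479 -0.03248789] plug3 [ 0.53954126 -0.05022002] 0.07270206252449149 feet [0.46670902 0.01146988] [ 0.44757457 -0.07138935] 0.08503986303844148
yaw axis -14.116914189145641
yaw feet -13.003204203645964
front w 0.062116722794527277 -11.971933560965908
0 [ 0.469  -0.0325]
0.072 [ 0.5389 -0.05  ]
0.1 [ 0.566  -0.0569]
0.14 [ 0.6048 -0.0666]
0.165 [ 0.6291 -0.0727]
[[ 0.968  0.249 -0.   ]
 [ 0.249 -0.968  0.001]
 [-0.    -0.001 -1.   ]]
```

>>> apply_moves([
  {"translation": [0.019,0.035,0],"turn": [0,0,0.07],"hand": 0.0},
  {"translation": [0.019,0.035,0],"turn": [0,0,0.07],"hand": 0.0},
  {"translation": [0.019,0.035,0],"turn": [0,0,0.07],"hand": 0.0},
  {"translation": [0.019,0.035,0],"turn": [0,0,0.07],"hand": 0.0},
  {"translation": [0.019,0.035,0],"turn": [0,0,0.07],"hand": 0.0},
], newtons=20)

```text
time: 0.6
ee_pos: [0.2479, -0.4266, 0.2321]
eef_rot: [0.955, 0.298, -0.002, -0.002]
ft_force: [0.7, -0.7, -0.6]
width: 0.055
```

>>> apply_moves([
  {"translation": [0.019,0.035,0],"turn": [0,0,0.07],"hand": 0.0},
  {"translation": [0.019,0.035,0],"turn": [0,0,0.07],"hand": 0.0},
  {"translation": [0.019,0.035,0],"turn": [0,0,0.07],"hand": 0.0},
  {"translation": [0.019,0.035,0],"turn": [0,0,0.07],"hand": 0.0},
  {"translation": [0.019,0.035,0],"turn": [0,0,0.07],"hand": 0.0},
])

```text
time: 1.1
ee_pos: [0.3447, -0.2431, 0.2309]
eef_rot: [0.885, 0.466, -0.003, -0.002]
ft_force: [0.2, -0.8, 0.3]
width: 0.015
```

>>> apply_moves([
  {"translation": [0.021,0.035,-0.015],"turn": [0,0,0.065],"hand": 0.0},
  {"translation": [0.021,0.035,-0.015],"turn": [0,0,0.065],"hand": 0.0},
  {"translation": [0.021,0.035,-0.015],"turn": [0,0,0.065],"hand": 0.0},
  {"translation": [0.021,0.035,-0.015],"turn": [0,0,0.065],"hand": 0.0},
  {"translation": [0.021,0.035,-0.015],"turn": [0,0,0.065],"hand": 0.0},
])

```text
time: 1.6
ee_pos: [0.4526, -0.0609, 0.1555]
eef_rot: [0.794, 0.608, -0.003, 0.001]
ft_force: [0.8, 0.5, 0.3]
width: 0.0004
```

>>> apply_moves([
  {"translation": [0.02,0.034,-0.015],"turn": [0,0,0.05],"hand": 0.0},
  {"translation": [0,0,0],"turn": [0,0,0],"hand": 0.0},
  {"translation": [0,0,0],"turn": [0,0,0],"hand": 0.0},
])

```text
time: 1.9
ee_pos: [0.4733, -0.0193, 0.1376]
eef_rot: [0.775, 0.632, -0.003, -0.001]
ft_force: [0.4, -0.5, 1.0]
width: 0.0004
```

>>> apply_moves([
  {"translation": [-0.004,-0.013,-0.01],"turn": [0,0,0],"hand": 0.0},
  {"translation": [0,0,-0.01],"turn": [0,0,0],"hand": 0.0},
  {"translation": [0,0,0],"turn": [0,0,0],"hand": 0.0},
])

```text
time: 2.2
ee_pos: [0.4681, -0.036, 0.1161]
eef_rot: [0.776, 0.631, -0.003, -0.001]
ft_force: [-0.4, -0.9, -0.6]
width: 0.0002
```

```bash
python3 - <<'E'
from h import *
im=snap('scene','s1.png')[180:320,230:410,::-1]; cv2.imwrite('pics/c1.png',cv2.resize(im,None,fx=4,fy=4,interpolation=cv2.INTER_CUBIC))
s=readout.read_state(); print(s['time'],s['ee_pos'],s['ft_force'],proj('scene',[.469,-.0325,.085]),proj('scene',s['ee_pos']-np.array([0,0,.014])))
E
```

```text
2.25 [ 0.4683206  -0.03625259  0.11665987] [-0.72994482 -0.21319699  0.41176877] (np.float64(302.9654585147209), np.float64(229.71549652413165)) (np.float64(300.65744581173647), np.float64(224.40233365627233))
```

View pics/c1.png

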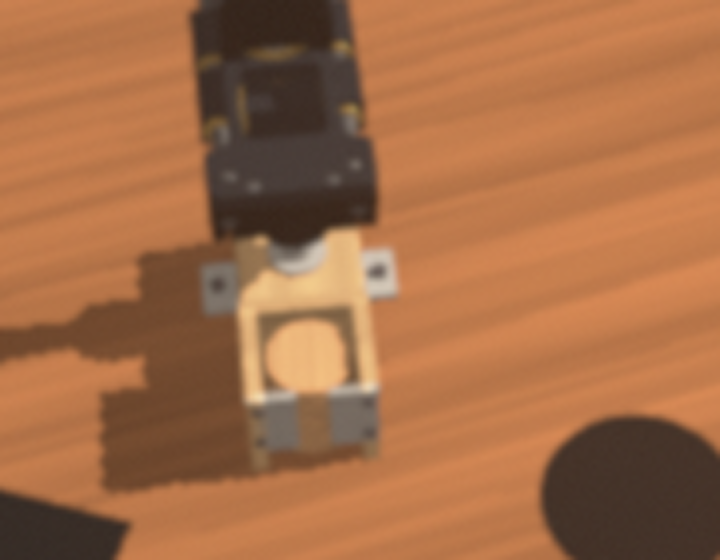

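The gripper is over the button, 3–4 mm too far toward -y. I'll correct that and press slowly.

>>> apply_moves([
  {"translation": [0.001,0.004,-0.006],"turn": [0,0,0],"hand": 0.0},
  {"translation": [0,0,-0.005],"turn": [0,0,0],"hand": 0.0},
  {"translation": [0,0,-0.004],"turn": [0,0,0],"hand": 0.0},
  {"translation": [0,0,-0.003],"turn": [0,0,0],"hand": 0.0},
  {"translation": [0,0,-0.003],"turn": [0,0,0],"hand": 0.0},
])

```text
time: 2.75
ee_pos: [0.4699, -0.0327, 0.0953]
eef_rot: [0.777, 0.63, -0.003, 0.001]
ft_force: [-3.2, -0.5, 6.8]
width: 0.0002
```

>>> apply_moves([
  {"translation": [0,0,-0.003],"turn": [0,0,0],"hand": 0.0},
  {"translation": [0,0,-0.003],"turn": [0,0,0],"hand": 0.0},
  {"translation": [0,0,-0.003],"turn": [0,0,0],"hand": 0.0},
])

```text
time: 3.05
ee_pos: [0.47, -0.0327, 0.0869]
eef_rot: [0.777, 0.63, -0.003, 0.001]
ft_force: [-3.2, -0.3, 9.4]
width: 0.0004
```

>>> apply_moves([
  {"translation": [0,0,-0.003],"turn": [0,0,0],"hand": 0.0},
  {"translation": [0,0,-0.003],"turn": [0,0,0],"hand": 0.0},
  {"translation": [0,0,-0.003],"turn": [0,0,0],"hand": 0.0},
])

```text
time: 3.35
ee_pos: [0.47, -0.0327, 0.0786]
eef_rot: [0.776, 0.63, -0.004, 0.001]
ft_force: [-3.5, -0.2, 8.2]
width: 0.0006
```

>>> apply_moves([
  {"translation": [0,0,-0.003],"turn": [0,0,0],"hand": 0.0},
])

```text
time: 3.45
ee_pos: [0.47, -0.0327, 0.0758]
eef_rot: [0.776, 0.63, -0.004, 0.001]
ft_force: [-3.7, -0.3, 9.4]
width: 0.0003
```

>>> apply_moves([
  {"translation": [0,0,-0.002],"turn": [0,0,0],"hand": 0.0},
])

```text
time: 3.55
ee_pos: [0.4701, -0.0327, 0.0742]
eef_rot: [0.776, 0.63, -0.004, 0.001]
ft_force: [-7.0, 0.2, 26.2]
width: 0.0007
```

The force jumped to 26 N at TCP 0.074, so the plunger is at the bottom stop. Now I'll release and look.

>>> apply_moves([
  {"translation": [0,0,0.005],"turn": [0,0,0],"hand": 0.0},
  {"translation": [0,0,0.01],"turn": [0,0,0],"hand": 0.0},
  {"translation": [0,0,0.015],"turn": [0,0,0],"hand": 0.0},
  {"translation": [0,0,0.03],"turn": [0,0,0],"hand": 0.024},
  {"translation": [0,0,0.03],"turn": [0,0,0],"hand": 0.024},
])

```text
time: 4.05
ee_pos: [0.468, -0.032, 0.1649]
eef_rot: [0.776, 0.631, -0.006, -0.001]
ft_force: [0.7, -0.4, 0.7]
width: 0.0096
```

```bash
python3 - <<'E'
from h import *
im=snap('scene','s2.png')[180:370,190:430,::-1]; cv2.imwrite('pics/c2.png',cv2.resize(im,None,fx=3,fy=3,interpolation=cv2.INTER_CUBIC))
im=snap('top','t2.png')
print(readout.read_state()['ee_pos'], readout.read_state()['ft_force'])
E
```

```text
[ 0.47036574 -0.03209188  0.16763057] [0.39007279 0.34220723 0.12283706]
```

View pics/c2.png

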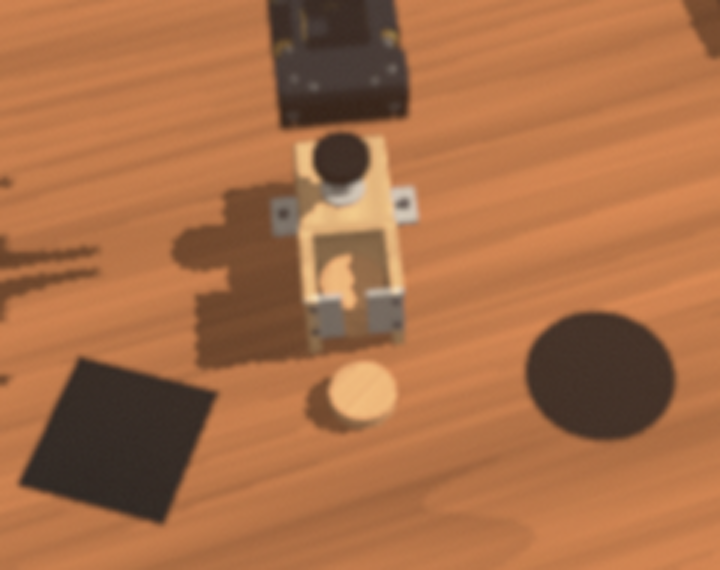

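The plunger is back up and one plug is out, its top at crop (363,390), with the pad to the left. I'll work out its position.

```bash
cat >> h.py <<'E'
from scipy.spatial.transform import Rotation as Ro
def plug(n,im,roi):
    x0,y0,x1,y1=roi; c=im[y0:y1,x0:x1]; h=cv2.cvtColor(c,cv2.COLOR_RGB2HSV)
    m=((h[...,2]>200)&(h[...,1]<140)).astype(np.uint8)
    cs,_=cv2.findContours(m,cv2.RETR_EXTERNAL,cv2.CHAIN_APPROX_NONE)
    for k in cs:
        a=cv2.contourArea(k)
        if a>80: 
            (u,v),_,_=cv2.fitEllipse(k); print(n,a,round(u+x0,1),round(v+y0,1),ray(n,u+x0,v+y0,.014)[:2].round(4))
E
python3 - <<'E'
from h import *
print(ray('scene',310.8,309.8,.014))
plug('scene',cv2.imread('pics/s2.png')[:,:,::-1],(290,298,330,325))
plug('top',cv2.imread('pics/t2.png')[:,:,::-1],(310,150,380,225))
P=np.array([.469,-.0325]);u=np.array([np.cos(np.radians(-13)),np.sin(np.radians(-13))]);print(P+.14*u)
E
```

```text
[ 0.60906393 -0.06336621  0.014     ]
scene 317.5 310.8 309.8 [ 0.6091 -0.0634]
top 2405.5 331.8 187.5 [ 0.6115 -0.0404]
top 296.5 373.5 185.8 [ 0.614  -0.1347]
top 400.0 364.7 183.5 [ 0.6197 -0.1149]
[ 0.60541181 -0.06399315]
```

>>> apply_moves([
  {"translation": [0.029,0.003,0],"turn": [0,0,0.01],"hand": 0.024},
  {"translation": [0.029,0.003,0],"turn": [0,0,0.01],"hand": 0.024},
  {"translation": [0.029,0.003,0],"turn": [0,0,0.01],"hand": 0.024},
  {"translation": [0.029,0.003,0],"turn": [0,0,0.01],"hand": 0.024},
  {"translation": [0.029,0.003,0],"turn": [0,0,0.01],"hand": 0.024},
])

```text
time: 4.65
ee_pos: [0.618, -0.0186, 0.1681]
eef_rot: [0.761, 0.649, -0.005, 0.004]
ft_force: [0.4, -0.9, 0.5]
width: 0.0238
```

>>> apply_moves([
  {"translation": [0,0,0],"turn": [0,0,0],"hand": 0.024},
  {"translation": [0,0,0],"turn": [0,0,0],"hand": 0.024},
])

```text
time: 4.85
ee_pos: [0.6198, -0.0174, 0.1661]
eef_rot: [0.76, 0.65, -0.005, 0.002]
ft_force: [-0.3, -0.0, 0.5]
width: 0.0242
```

>>> apply_moves([
  {"translation": [-0.002,-0.001,-0.03],"turn": [0,0,0],"hand": 0.024},
  {"translation": [-0.001,0,-0.03],"turn": [0,0,0],"hand": 0.024},
  {"translation": [-0.001,0,-0.03],"turn": [0,0,0],"hand": 0.024},
  {"translation": [0,0,-0.02],"turn": [0,0,0],"hand": 0.024},
  {"translation": [0,0,-0.01],"turn": [0,0,0],"hand": 0.024},
])

```text
time: 5.35
ee_pos: [0.6128, -0.0193, 0.0447]
eef_rot: [0.761, 0.649, -0.004, 0.004]
ft_force: [0.2, 0.1, -0.3]
width: 0.0237
```

>>> apply_moves([
  {"translation": [0,0,-0.01],"turn": [0,0,0],"hand": 0.024},
  {"translation": [0,0,-0.005],"turn": [0,0,0],"hand": 0.024},
  {"translation": [0,0,0],"turn": [0,0,0],"hand": 0.024},
])

```text
time: 5.65
ee_pos: [0.6118, -0.0199, 0.0291]
eef_rot: [0.761, 0.649, -0.005, 0.004]
ft_force: [0.6, 0.5, 0.9]
width: 0.0242
```

>>> apply_moves([
  {"translation": [0.003,0,-0.006],"turn": [0,0,0],"hand": 0.024},
  {"translation": [0,0,-0.003],"turn": [0,0,0],"hand": 0.024},
  {"translation": [0,0,0],"turn": [0,0,0],"hand": 0.024},
])

```text
time: 5.95
ee_pos: [0.6164, -0.0199, 0.0214]
eef_rot: [0.761, 0.649, -0.003, 0.005]
ft_force: [1.1, -0.1, -0.2]
width: 0.0242
```

```bash
python3 - <<'E'
from h import *
im=snap('scene','s3.png')
s=readout.read_state(); print(s['time'],s['ee_pos'],s['ft_force'])
plug('scene',im,(290,298,330,325))
im=im[230:380,190:390,::-1]; cv2.imwrite('pics/c3.png',cv2.resize(im,None,fx=3.5,fy=3.5,interpolation=cv2.INTER_CUBIC))
E
```

```text
6.0 [ 0.61652312 -0.01988507  0.02159922] [ 0.01812257  1.05718449 -0.02428179]
scene 127.5 309.8 310.9 [ 0.6108 -0.066 ]
```

View pics/c3.png

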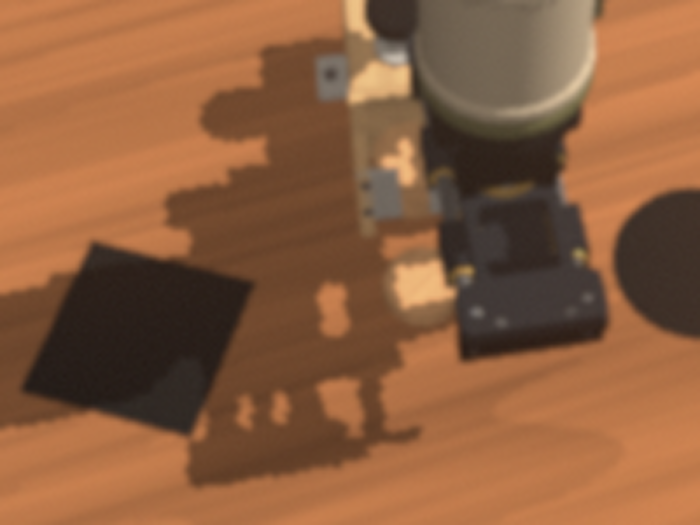

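The plug is undisturbed at crop (420,285), with the gripper behind it on the +y side and clear of the magazine. I'll start the gentle push.

>>> apply_moves([
  {"translation": [0,-0.004,-0.002],"turn": [0,0,0],"hand": 0.024},
  {"translation": [-0.001,-0.004,-0.001],"turn": [0,0,0],"hand": 0.024},
  {"translation": [-0.001,-0.004,0],"turn": [0,0,0],"hand": 0.024},
  {"translation": [-0.001,-0.004,0],"turn": [0,0,0],"hand": 0.024},
  {"translation": [-0.001,-0.004,0],"turn": [0,0,0],"hand": 0.024},
])

```text
time: 6.5
ee_pos: [0.6126, -0.0412, 0.019]
eef_rot: [0.761, 0.649, -0.003, 0.006]
ft_force: [0.0, 0.3, -0.5]
width: 0.0242
```

>>> apply_moves([
  {"translation": [-0.001,-0.006,0],"turn": [0,0,0],"hand": 0.024},
  {"translation": [-0.001,-0.006,0],"turn": [0,0,0],"hand": 0.024},
  {"translation": [-0.001,-0.006,0],"turn": [0,0,0],"hand": 0.024},
  {"translation": [-0.001,-0.006,0],"turn": [0,0,0],"hand": 0.024},
  {"translation": [-0.001,-0.006,0],"turn": [0,0,0],"hand": 0.024},
])

```text
time: 7.0
ee_pos: [0.6071, -0.0742, 0.0191]
eef_rot: [0.761, 0.649, -0.003, 0.006]
ft_force: [-0.9, -0.1, 0.0]
width: 0.024
```

>>> apply_moves([
  {"translation": [-0.001,-0.006,0],"turn": [0,0,0],"hand": 0.024},
  {"translation": [-0.001,-0.006,0],"turn": [0,0,0],"hand": 0.024},
  {"translation": [-0.001,-0.006,0],"turn": [0,0,0],"hand": 0.024},
  {"translation": [-0.001,-0.006,0],"turn": [0,0,0],"hand": 0.024},
  {"translation": [-0.001,-0.006,0],"turn": [0,0,0],"hand": 0.024},
])

```text
time: 7.5
ee_pos: [0.6016, -0.1071, 0.0191]
eef_rot: [0.761, 0.649, -0.003, 0.006]
ft_force: [-0.4, 0.4, 0.2]
width: 0.024
```

>>> apply_moves([
  {"translation": [-0.001,-0.006,0],"turn": [0,0,0],"hand": 0.024},
  {"translation": [-0.001,-0.006,0],"turn": [0,0,0],"hand": 0.024},
  {"translation": [-0.001,-0.006,0],"turn": [0,0,0],"hand": 0.024},
  {"translation": [-0.001,-0.006,0],"turn": [0,0,0],"hand": 0.024},
  {"translation": [-0.001,-0.006,0],"turn": [0,0,0],"hand": 0.024},
])

```text
time: 8.0
ee_pos: [0.5961, -0.1398, 0.0191]
eef_rot: [0.761, 0.649, -0.003, 0.006]
ft_force: [0.0, -0.1, -0.2]
width: 0.024
```

```bash
python3 - <<'E'
from h import *
im=snap('scene','s4.png')
s=readout.read_state(); print(s['time'],s['ee_pos'],s['ft_force'])
p=s['ee_pos']+.028*np.array([-.156,-.988,0]); print('expected plug',p,proj('scene',[p[0],p[1],.014]))
im=im[240:390,180:380,::-1]; cv2.imwrite('pics/c4.png',cv2.resize(im,None,fx=3.5,fy=3.5,interpolation=cv2.INTER_CUBIC))
E
```

```text
8.05 [ 0.5958515  -0.1413148   0.01901851] [-0.05313442 -1.1342402   0.19385662]
expected plug [ 0.5914835  -0.1689788   0.01901851] (np.float64(255.8756288057483), np.float64(317.8789172024208))
```

View pics/c4.png

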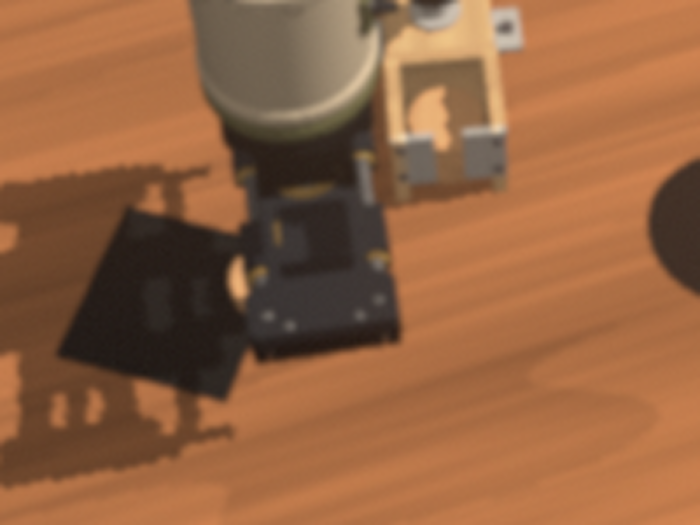

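The plug's left edge is at crop (228,280), which matches the expected centre of (256,318). It sits between the fingers and is just entering the pad, so I'll carry on and slow down at the end.

>>> apply_moves([
  {"translation": [-0.001,-0.006,0],"turn": [0,0,0],"hand": 0.024},
  {"translation": [-0.001,-0.006,0],"turn": [0,0,0],"hand": 0.024},
  {"translation": [-0.001,-0.006,0],"turn": [0,0,0],"hand": 0.024},
  {"translation": [-0.001,-0.006,0],"turn": [0,0,0],"hand": 0.024},
  {"translation": [-0.001,-0.006,0],"turn": [0,0,0],"hand": 0.024},
])

```text
time: 8.55
ee_pos: [0.5906, -0.173, 0.0191]
eef_rot: [0.761, 0.649, -0.003, 0.006]
ft_force: [0.6, 0.2, -0.3]
width: 0.0241
```

>>> apply_moves([
  {"translation": [-0.001,-0.005,0],"turn": [0,0,0],"hand": 0.024},
  {"translation": [-0.001,-0.004,0],"turn": [0,0,0],"hand": 0.024},
  {"translation": [0,-0.003,0],"turn": [0,0,0],"hand": 0.024},
  {"translation": [0,-0.002,0],"turn": [0,0,0],"hand": 0.024},
])

```text
time: 8.95
ee_pos: [0.5882, -0.1891, 0.0191]
eef_rot: [0.761, 0.648, -0.003, 0.006]
ft_force: [-1.2, 0.5, -0.1]
width: 0.0241
```

Now one last small push, then back off along +y and go up.

>>> apply_moves([
  {"translation": [-0.001,-0.003,0],"turn": [0,0,0],"hand": 0.024},
  {"translation": [0,0,0],"turn": [0,0,0],"hand": 0.024},
  {"translation": [0.001,0.006,0],"turn": [0,0,0],"hand": 0.024},
  {"translation": [0.002,0.012,0],"turn": [0,0,0],"hand": 0.024},
  {"translation": [0.002,0.012,0.01],"turn": [0,0,0],"hand": 0.024},
])

```text
time: 9.45
ee_pos: [0.5912, -0.1615, 0.0281]
eef_rot: [0.762, 0.648, -0.004, 0.005]
ft_force: [0.2, 0.6, 0.9]
width: 0.0241
```

>>> apply_moves([
  {"translation": [0,0,0.04],"turn": [0,0,0],"hand": 0.024},
  {"translation": [0,0,0.045],"turn": [0,0,0],"hand": 0.024},
  {"translation": [0,0.03,0.045],"turn": [0,0,0],"hand": 0.024},
  {"translation": [0,0.04,0.03],"turn": [0,0,0],"hand": 0.024},
  {"translation": [0,0.04,0],"turn": [0,0,0],"hand": 0.024},
])

```text
time: 9.95
ee_pos: [0.5911, -0.0471, 0.1927]
eef_rot: [0.762, 0.648, -0.003, 0.005]
ft_force: [0.6, 0.7, -0.3]
width: 0.0243
```

>>> apply_moves([
  {"translation": [0,0.04,0],"turn": [0,0,0],"hand": 0.024},
  {"translation": [0,0,0],"turn": [0,0,0],"hand": 0.024},
  {"translation": [0,0,0],"turn": [0,0,0],"hand": 0.024},
])

```text
time: 10.25
ee_pos: [0.5906, 0.0069, 0.1977]
eef_rot: [0.757, 0.653, 0.0, 0.006]
ft_force: [0.1, -0.2, -0.0]
width: 0.0239
```

```bash
python3 - <<'E'
from h import *
im=snap('scene','s5.png'); t=snap('top','t5.png')
s=readout.read_state(); print(s['time'],s['ee_pos'],s['ft_force'],np.abs(s['joint_vel']).max())
plug('scene',im,(190,295,270,360)); plug('top',t,(375,165,450,240))
cv2.imwrite('pics/c5.png',cv2.resize(im[150:400,90:410,::-1],None,fx=2.4,fy=2.4,interpolation=cv2.INTER_CUBIC))
E
```

```text
10.35 [0.59065874 0.00629727 0.19745045] [ 1.19077424 -0.04375781 -0.14154073] 0.025122152390404162
scene 223.0 229.3 325.2 [ 0.5903 -0.2212]
```

View pics/c5.png

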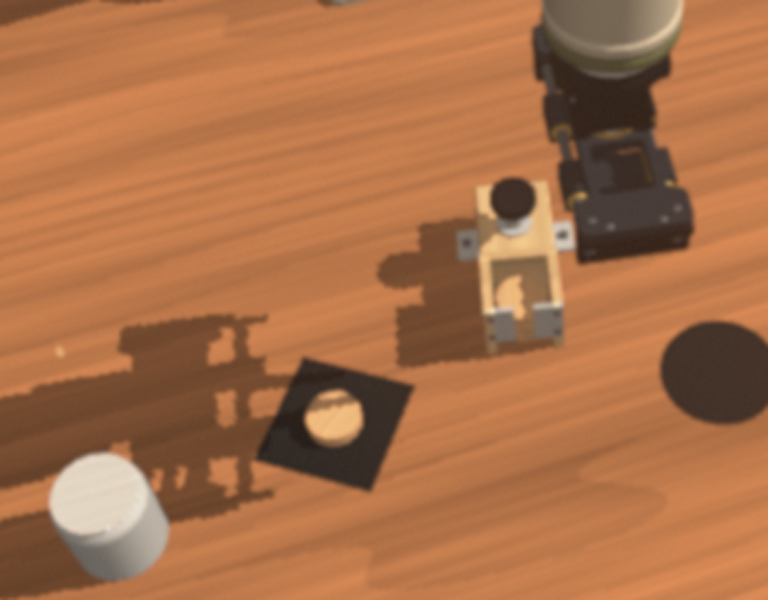

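The plug lies flat near the middle of the square pad, at crop (334,417). The plunger is up, the other plugs are in the magazine, and the arm is clear.

```bash
python3 -c "
from bench import order; print(order.close_job())"
```

```text
the job is handed in; nothing more can be done
None
```

I pressed the plunger once, slowly, to its bottom stop: the force rose to 26 N with the fingertips at about 60 mm. I let it rise, and one plug came out about 40 mm ahead of the mouth. I then pushed the plug sideways with two slightly open fingers onto the square pad, backed off and handed the job in at about 10.4 s. No verdict was reported.

**Last checks:**
- **Plug position:** the scene camera puts the plug at about (0.590, -0.221) m, against a pad centre of (0.583, -0.221) m. That is within about 8 mm, and the limit is 29 mm. A shadow on the plug may have shifted this reading by a few mm.
- **Missing cross-check:** my colour mask did not find the plug in the last top-camera picture, so only the scene camera confirms its position.
- **Rest of the scene:** in the last picture the plunger was up, no second plug was out, the tin looked unmoved and the arm was touching nothing. I didn't re-measure the glue bottle, tin or screwdriver; the arm was never brought close to any of them at bench level.
- **Push force:** the wrist readings taken after each move during the push stayed around 1 N, which is noise level.

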